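# Clear the bench hook into the scrap tote and stack the caddy on its bails

### The job

Clear the two offcuts off the sawing board into the scrap tote. Then swing both of the tote's bail arms fully in over its mouth, and set the wooden parts caddy, kept level, on the middle of the two bails so that it stands there upright. Leave the can, the tape roll and the screwdriver where they are.

Things in the scene. Friction and masses are not known exactly. Their poses are not given: they have to be found in the camera images.
- bench_hook: Fixed plywood sawing board (bench hook) on the bench, 280 (x) x 240 (y) x 18 mm thick, with a wooden fence 24 mm thick along its far +x edge that rises 26 mm above the board (its near face at x = +114 mm). Origin: centre of the underside. The offcuts lie on its top, at height 18 mm, their centres about 100 mm or more apart. The board and the tote swap sides from start to start.
- tote: Fixed open-topped grey sheet-steel scrap tote, outside 160 (x) x 190 (y) x 100 mm high, walls 4 mm, inner floor about 4 mm up. Origin: centre of the underside; z up. A bail arm is hinged at each of its two ends (+y and -y).
- bail_left (a joint): Hinge of the bail at the tote's +y end, a U of 10 mm round steel bar, overall 184 mm wide along x. rad: 0 = level and swung out past the +y wall, 1.57 = straight up, 2.82 = stop, fully in over the mouth, its bar lying across just above the rim. Stiff enough to stay where it is left (about 1 N at the bar moves it). Starts at 0.05 to 0.45.
- bail_right (a joint): The same bail, mirrored, at the tote's -y end: 0 = level and swung out past the -y wall, 2.82 = stop, fully in over the mouth.
- bail_left_bar (a point): Middle of the left bail's cross bar (10 mm round, runs along the tote's x), on the bar's axis; 50 mm from the hinge axis. Moves with the bail. At angle a it lies in the tote's frame at y = 85 + 50 cos a, z = 90 + 50 sin a (mm): fully in, y = +38, z = 106. When out there are 35 mm between bar and wall.
- bail_right_bar (a point): Middle of the right bail's cross bar; in the tote's frame y = -(85 + 50 cos a), z = 90 + 50 sin a (mm).
- bail_left_hinge (a point): On the left bail's hinge axis (along the tote's x), at tote frame (0, +85, 90) mm.
- bail_right_hinge (a point): On the right bail's hinge axis (along the tote's x), at tote frame (0, -85, 90) mm.
- tube_center (a point): Offcut: stub of steel square tube 70 long (x) x 36 (y) x 36 mm high, walls 4 mm, about 140 g, lying on the board at any yaw. Point: its centre, 18 mm above its underside.
- tee_center (a point): Offcut: piece of brown wooden T moulding, 70 long (x); lower half 40 wide (y) x 16 high, upper half an 18 mm wide rib along the middle, 32 mm high in all, about 40 g, at any yaw. Point: its centre, 16 mm above its underside.
- caddy_grip (a point): Loose wooden parts caddy, about 450 g, on the bench: tray 140 (x) x 100 (y) x 40 mm high, smaller than the tote's mouth; handle bar over its middle along x, 20 mm wide (y), 18 mm high, free for 120 mm between end posts. Point: centre of the handle bar, 84 mm above the caddy's underside; z up. Standing on the bails it is 195 mm above the tote's underside. Caddy and can swap sides.
- can: Bystander: metal can 84 mm across, 110 mm high, on the bench. Origin: centre of its underside.
- tape: Bystander: roll of tape 96 mm across, 25 mm high, lying on the bench beyond the work. Origin: centre of its underside.
- screwdriver: Bystander: screwdriver about 200 mm long lying on the bench beyond the work. Origin: on the bench under its middle.

How it is judged:
By the outcome, as a careful person would: the job done as asked, in the order asked, and still so for the second after the job is handed in, with the robot touching nothing.
It also fails if it takes over 72 s, if anything falls off the work surface, if the arm or the gripper's body presses on something with over 40 N, if the wrist force passes 120 N, or if a joint passes its speed limit or range.

### The arm

A 6-joint arm with a two-finger parallel gripper is mounted at the origin on the work surface. World frame = base frame: x ahead of the robot, y to its left, z up, the work surface at z = 0. Lengths are in m, angles in degrees, forces in N, time in s.
With the tool pointing down it reaches from about 0.425 to 1.125 m from the base axis. Payload 14.9 kg.
Tool frame: the origin (TCP) lies on the centre line of the jaws, within the pads' length; the fingertips stand 22 mm ahead of it and the grasp point (between the pads) lies 3 mm ahead of it (tcp_to_tips is the distance from the TCP to the fingertips, in m); z points along the fingers, y is the line along which they close (so a half turn about z gives the same grasp; the last joint's range is limited). The gripper opens to 91 mm and grips with 3 to 60 N. Pads are 32 mm wide; open, the fingers measure 118 mm over their backs; the gripper's body (76 mm by 178 mm) begins 60 mm behind the grasp point.
Start: joints at [65.357, 21.709, 99.362, -0, 58.929, -1.908], TCP at [0.271, 0.646, 0.236] pointing down, gripper open.
Joint ranges: [-158.91, 158.91], [-42.39, 125.64], [0.06, 152.35], [-60.88, 240.88], [17.5, 164.5], [-176.32, 176.32]. Speed limits (degrees/s): [108.29, 108.29, 136.94, 180, 180, 180].

### API

Orientations are given as [roll, pitch, yaw] about the fixed x, y, z axes, in that order (R = Rz(yaw) Ry(pitch) Rx(roll)).
In Python, from bench import move_pose, movel, goto_joints, gripper_to, sleep, inverse_kinematics, get_obs, snapshot, get_calibration, PlanningError, hand_in, tcp_to_tips gives the robot as it stands. Calls block until the motion is done:
- move_pose(position, orientation): joint-space move of the TCP to a pose.
- movel(position, rotation=None, rate=0.15): straight line of the TCP; rotation=None keeps the orientation; rate is the mean speed in m/s.
- goto_joints(angles): joint-space move.
- gripper_to(opening): finger opening in m; the grip force is fixed at half the most; returns when the fingers have stopped.
- sleep(seconds).
- inverse_kinematics(position, orientation): joint angles nearest the present ones, or None.
- get_obs(): the state.
- snapshot(name): name is "scene" or "side" or "wrist"; returns the picture (384x512x3 uint8, blue, green, red); there is no depth.
- get_calibration(name): a dict with "camera_matrix" (3x3 intrinsics, pixels), "k1" (the pictures are not rectified: a ray, as slopes to the right and down, at radius r is drawn at 1 + k1 r^2 times it, then the intrinsics apply), "T" (4x4, takes a point from camera to world coordinates). Camera axes: x right, y up, looking along -z (the intrinsics and any distortion apply to the point x, -y, -z); pixel columns grow to the right and rows downward; lengths in m; the calibration is good to about 2 mm. A picture is of the moment at which its call begins: read the wrist's pose just before it. get_calibration takes no time and is no camera call; for the wrist camera it gives the pose at the moment of the call.
A pose or a line that the arm cannot do raises PlanningError and nothing moves.
- hand_in(): hands the job in; it is judged then, once.
The state is a dict: "clock": time; "joints": joint angles; "qd": joint speeds; "tau": joint torques, N m; "ee_pos": TCP position; "ee_rot": TCP orientation; "contact_force": force on the tool from outside, world axes, zero at the start; "torque": the same for the moment, N m; "grip_width": finger opening in m; "grasp_force": force on a finger pad.
Only numpy, scipy, OpenCV 4.12 (cv2) and the standard library are available. Lean on these libraries where they do the work, as an engineer would, in place of code of your own. Each camera call takes 0.05 s, during which the arm holds its last target. There are 200 camera calls.

## Working session

There is one attempt and no reset: what is moved stays moved. The work goes in short steps, each a Python script; the robot and the scene stay as the last script left them, time stands still between calls to the robot, and variables do not carry over. Pictures are saved under pics/ and viewed, at most 12 in all, crops included, and the job is handed in when it is done.

```bash
ls; mkdir -p pics
python3 - <<'E'
from bench import *
import cv2
for n in("scene","side","wrist"):
    cv2.imwrite(f"pics/{n}0.png",snapshot(n)); c=get_calibration(n); print(n,c)
o=get_obs();print(o)
a=cv2.imread("pics/scene0.png");b=cv2.imread("pics/side0.png")
E
```

```text
pics
scene {'camera_matrix': array([[382.65916253,   0.        , 261.16819201],
       [  0.        , 382.65916253, 193.25687895],
       [  0.        ,   0.        ,   1.        ]]), 'k1': 0.020803688851688873, 'T': array([[-0.43471012, -0.7530724 ,  0.49387152,  1.23854398],
       [ 0.90056571, -0.36528804,  0.23568211,  0.28647742],
       [ 0.00291967,  0.54721715,  0.83698558,  1.10318888],
       [ 0.        ,  0.        ,  0.        ,  1.        ]])}
side {'camera_matrix': array([[470.98141859,   0.        , 256.32345304],
       [  0.        , 470.98141859, 189.6093873 ],
       [  0.        ,   0.        ,   1.        ]]), 'k1': -0.16713205290325603, 'T': array([[ 0.70106961,  0.46239838, -0.54285278, -0.21635284],
       [-0.71308098,  0.45898668, -0.52994976, -0.85330489],
       [ 0.00411429,  0.75862967,  0.6515091 ,  1.13470622],
       [ 0.        ,  0.        ,  0.        ,  1.        ]])}
wrist {'camera_matrix': array([[340.96048824,   0.        , 253.34941186],
       [  0.        , 340.96048824, 191.97474635],
       [  0.        ,   0.        ,   1.        ]]), '
[... 345 characters left out ...]

         1.00000000e+00]])}
{'clock': 0.15, 'joints': array([ 6.53572095e+01,  2.17325590e+01,  9.93870057e+01, -1.41632423e-03,
        5.89296743e+01, -1.90771583e+00]), 'qd': array([ 0.01581896, -0.07494316, -0.16663849,  0.03703525,  0.04081373,
        0.02066998]), 'tau': array([-9.98811047e-04, -7.64105487e+01, -4.34654045e+01,  6.50143716e-02,
        4.10058978e-02, -4.48558797e-05]), 'ee_pos': array([0.27041999, 0.64535311, 0.23543531]), 'ee_rot': array([-1.79950748e+02, -4.27326147e-04,  1.57265657e+02]), 'contact_force': array([ 0.33270555,  0.83162904, -0.40218461]), 'torque': array([ 0.01709183,  0.0087266 , -0.04234872]), 'grasp_force': 0.0, 'grip_width': 0.09138677671117613}
```

View pics/scene0.png

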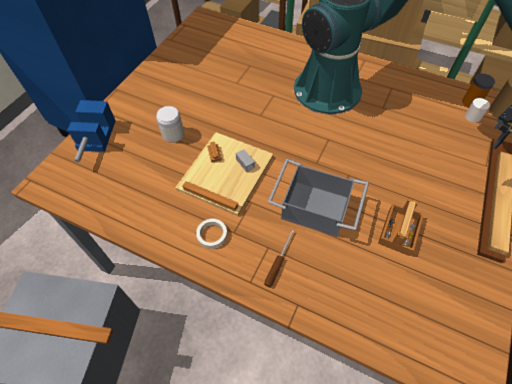

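View pics/side0.png

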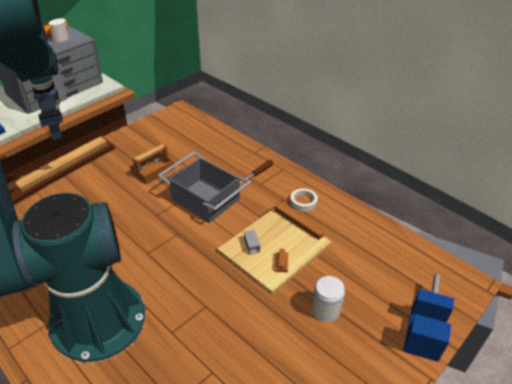

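```bash
cat > h.py <<'E'
from bench import *
import numpy as np, cv2
def ray(cal,px):
    K=cal["camera_matrix"];k=cal["k1"]
    p=cv2.undistortPoints(np.array([[px]],float),K,np.array([k,0,0,0.]))[0,0]
    T=cal["T"]; d=T[:3,:3]@np.array([p[0],-p[1],-1]); return T[:3,3],d/np.linalg.norm(d)
def plane(cal,px,z):
    o,d=ray(cal,px); return o+d*(z-o[2])/d[2]
def tri(c1,p1,c2,p2):
    o1,d1=ray(c1,p1);o2,d2=ray(c2,p2)
    s=np.linalg.lstsq(np.c_[d1,-d2],o2-o1,rcond=None)[0]
    a=o1+s[0]*d1;b=o2+s[1]*d2; return (a+b)/2,np.linalg.norm(a-b)
def proj(cal,P):
    T=cal["T"];c=T[:3,:3].T@(np.asarray(P,float)-T[:3,3]); x,y=c[0]/-c[2],-c[1]/-c[2]
    f=1+cal["k1"]*(x*x+y*y);K=cal["camera_matrix"]
    return np.array([K[0,0]*x*f+K[0,2],K[1,1]*y*f+K[1,2]])
E
python3 - <<'E'
from h import *
np.set_printoptions(precision=3,suppress=True)
S=get_calibration("scene");D=get_calibration("side")
for n,a,b in [("tube",(245,160),(252,242)),("tee",(214,152),(283,261)),("caddy",(408,219),(150,155)),("can top",(168,112),(329,285))]:
    print(n,*tri(S,a,D,b))
# bars ends scene
for p in [(289,163),(366,183),(270,205),(357,229)]: print("bar",plane(S,p,.1))
for p in [(218,136),(272,155),(238,211),(178,184)]: print("board",plane(S,p,.018))
E
python3 - <<'E'
from h import *
np.set_printoptions(precision=4,suppress=True)
# wrist view: over the middle
for p in [[.6,.0,.45],[.58,0.1,.42]]:
  for yaw in (90,-90,180,0): print(p,yaw,inverse_kinematics(p,[180,0,yaw]))
E
```

```text
tube [ 0.507 -0.127  0.035] 0.0019196062459172028
tee [ 0.521 -0.247  0.03 ] 0.003893194125345659
caddy [0.524 0.441 0.076] 0.006613271865352637
can top [ 0.489 -0.442  0.115] 0.0009176966758770823
bar [0.499 0.035 0.1  ]
bar [0.466 0.288 0.1  ]
bar [0.674 0.047 0.1  ]
bar [0.637 0.313 0.1  ]
board [ 0.438 -0.276  0.018]
board [ 0.432 -0.056  0.018]
board [ 0.694 -0.057  0.018]
board [ 0.689 -0.293  0.018]
[0.6, 0.0, 0.45] 90 [ -2.2255   1.9897 100.5774  -0.      77.4329  -2.2255]
[0.6, 0.0, 0.45] -90 None
[0.6, 0.0, 0.45] 180 [ -2.2255   1.9897 100.5774   0.      77.4329 -92.2255]
[0.6, 0.0, 0.45] 0 [ -2.2255   1.9897 100.5774  -0.      77.4329  87.7745]
[0.58, 0.1, 0.42] 90 [  7.5136   1.8133 103.7452  -0.      74.4415   7.5136]
[0.58, 0.1, 0.42] -90 [   7.5136    1.8133  103.7452    0.       74.4415 -172.4864]
[0.58, 0.1, 0.42] 180 [  7.5136   1.8133 103.7452   0.      74.4415 -82.4864]
[0.58, 0.1, 0.42] 0 [  7.5136   1.8133 103.7452  -0.      74.4415  97.5136]
```

Run:
```python
from h import *
import pickle
R={}
for n,p in [("w1",[.56,.27,.42]),("w2",[.56,-.15,.42])]:
    move_pose(p,[180,0,180]); sleep(.2)
    c=get_calibration("wrist"); im=snapshot("wrist"); cv2.imwrite(f"pics/{n}.png",im); R[n]=c
    print(get_obs()["clock"],c["T"][:3,3])
pickle.dump(R,open("cal.pkl","wb"))
a=cv2.imread("pics/w1.png");b=cv2.imread("pics/w2.png")
```

```text
2.2417 [0.48668904 0.27094938 0.56761688]
4.0417 [ 0.4870835  -0.14890453  0.56786497]
```

View pics/w1.png

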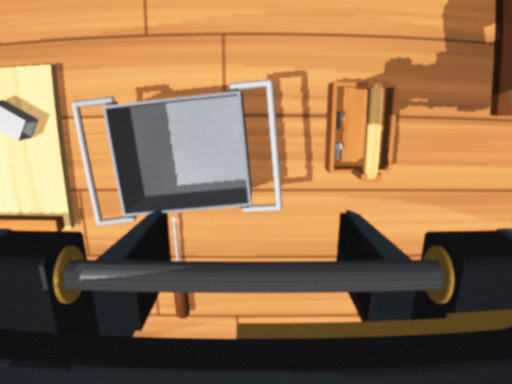

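View pics/w2.png

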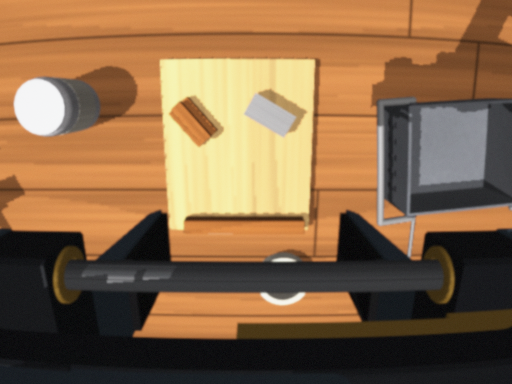

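Run:
```python
from h import *
import pickle
np.set_printoptions(precision=4,suppress=True)
R=pickle.load(open("cal.pkl","rb"));w1,w2=R["w1"],R["w2"]
b=cv2.imread("pics/w2.png");a=cv2.imread("pics/w1.png")
hsv=cv2.cvtColor(b,cv2.COLOR_BGR2HSV)
roi=np.zeros(b.shape[:2],np.uint8);roi[70:205,166:308]=1
def rect(m,c,z,n):
    cs,_=cv2.findContours(m,cv2.RETR_EXTERNAL,cv2.CHAIN_APPROX_NONE);k=max(cs,key=cv2.contourArea)
    P=np.array([plane(c,p,z)[:2] for p in k[:,0].astype(float)],np.float32)
    r=cv2.minAreaRect(P*1000);print(n,cv2.contourArea(k),r, "box px",cv2.boxPoints(cv2.minAreaRect(k)).round(0).tolist())
for p in [(270,112),(190,120),(182,107),(199,115),(205,135),(230,150)]: print(p,hsv[p[1],p[0]])
H,Sx,V=[hsv[...,i] for i in range(3)]
rect(((Sx<50)&(V>110)&(roi>0)).astype(np.uint8),w2,.054,"tube top")
rect(((Sx<60)&(roi>0)).astype(np.uint8),w2,.054,"tube all")
rect(((H<17)&(Sx>110)&(V<215)&(roi>0)).astype(np.uint8),w2,.034,"tee")
pts=[(104,107),(240,93),(250,207),(123,214)]
C=np.array([plane(w1,p,.1) for p in pts]);print("rim",C, "edges",[np.linalg.norm(C[i]-C[(i+1)%4]) for i in range(4)],C.mean(0))
for p in [(376,82),(371,178)]: print("handle",plane(w1,p,.093))
cv2.imwrite("pics/zoom.png",np.vstack([cv2.resize(a[70:230,60:410],None,fx=2.2,fy=2.2,interpolation=2)]))
z=cv2.resize(b[80:160,150:320],None,fx=4,fy=4,interpolation=2);cv2.imwrite("pics/zoom2.png",z)
```

```text
(270, 112) [  0   0 189]
(190, 120) [ 13 175 204]
(182, 107) [ 13 171 210]
(199, 115) [ 13 174 141]
(205, 135) [ 13 172 209]
(230, 150) [ 26  79 246]
tube top 1073.5 ((507.80157470703125, -124.49310302734375), (69.30464172363281, 35.429813385009766), 59.939422607421875) box px [[243.0, 113.0], [255.0, 92.0], [296.0, 116.0], [284.0, 137.0]]
tube all 1101.5 ((507.8717041015625, -124.69642639160156), (70.1119613647461, 36.271873474121094), 59.88634490966797) box px [[243.0, 114.0], [255.0, 92.0], [296.0, 116.0], [284.0, 137.0]]
tee 908.0 ((517.2369995117188, -241.795166015625), (70.67558288574219, 40.597381591796875), 40.62253952026367) box px [[168.0, 112.0], [188.0, 95.0], [218.0, 130.0], [199.0, 147.0]]
rim [[0.4925 0.0672 0.1   ]
 [0.4765 0.2534 0.1   ]
 [0.635  0.2663 0.1   ]
 [0.6461 0.0797 0.1   ]] edges [np.float64(0.18686328049955714), np.float64(0.15903232791412975), np.float64(0.18694559073552244), np.float64(0.15415553514246252)] [0.5625 0.1666 0.1   ]
handle [0.4599 0.4376 0.093 ]
handle [0.5936 0.4409 0.093 ]
```

View pics/zoom.png

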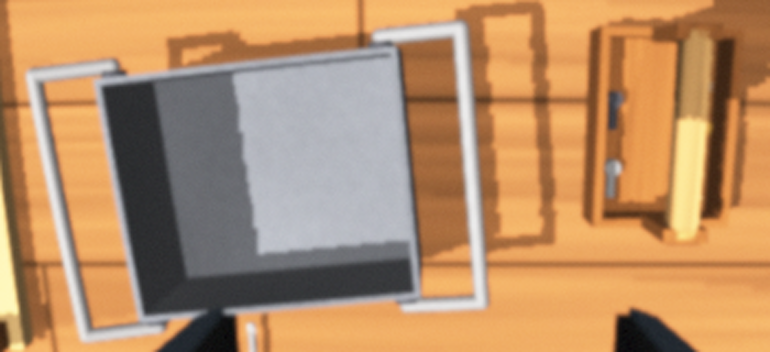

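View pics/zoom2.png

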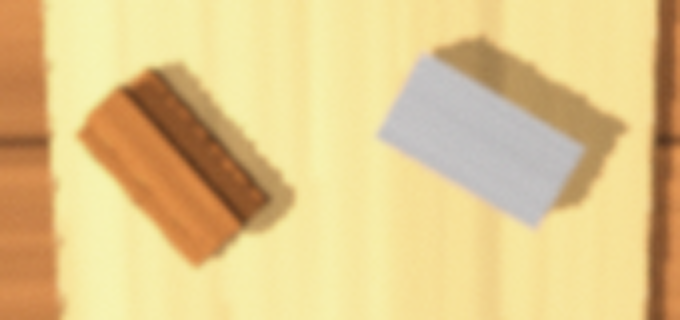

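```bash
cat >> h.py <<'E'
TC=np.array([.5625,.1666]); TY=4.4
def tw(x,y,z,c=None,yaw=None):   # tote frame -> world
    c=TC if c is None else c; t=np.radians(TY if yaw is None else yaw)
    return [c[0]+x*np.cos(t)-y*np.sin(t), c[1]+x*np.sin(t)+y*np.cos(t), z]
def pick(xy,z,yaw,width,zup=.16):
    move_pose([*xy,zup],[180,0,yaw]); movel([*xy,z],rate=.2); gripper_to(width)
    o=get_obs(); print("grip",o["grip_width"],o["grasp_force"],o["contact_force"],o["ee_pos"],o["clock"])
E
python3 - <<'E'
from h import *
import pickle
np.set_printoptions(precision=4,suppress=True)
w1=pickle.load(open("cal.pkl","rb"))["w1"];S=get_calibration("scene");D=get_calibration("side")
for n,a,b in [("-yA",(75.9,104.1),(289,163)),("-yB",(98.6,222.3),(270,205)),("+yA",(269.5,82.7),(366,183)),("+yB",(278.2,208.2),(357,229))]:
    print(n,*tri(w1,a,S,b), plane(w1,a,.1))
pick([.508,-.1245],.043,60,.02)
movel([.508,-.1245,.2],rate=.3); print(get_obs()["grip_width"],get_obs()["contact_force"])
move_pose(tw(0,-38,0.2)[:0] or tw(0,-.038,.2),[180,0,4.4])
movel(tw(0,-.038,.085),rate=.2)
print(get_obs()["grip_width"]);gripper_to(.06); sleep(.2)
movel(tw(0,-.038,.2),rate=.3); print(get_obs()["clock"])
E
```

```text
-yA [0.489  0.0277 0.0909] 0.010031439481290259 [0.4875 0.0271 0.1   ]
-yB [0.6645 0.0395 0.0876] 0.009356013786216304 [0.6594 0.0406 0.1   ]
+yA [0.4632 0.29   0.0971] 0.005010415895933148 [0.4632 0.2924 0.1   ]
+yB [0.6368 0.31   0.0997] 0.006262272374984084 [0.6368 0.3069 0.1   ]
grip 0.035624882365205224 29.999784752726555 [0.7237 0.1076 0.3655] [ 0.508  -0.1245  0.043 ] 7.4917
0.03580686170352424 [ 0.6429  0.4761 -1.8153]
0.035806174881304734
11.475
```

```bash
sed -i 's/^TC=.*/TC=np.array([.562,.1667]); TY=4.7/' h.py
python3 - <<'E'
from h import *
import pickle
np.set_printoptions(precision=4,suppress=True)
move_pose([.517,-.242,.2],[180,0,40.6]); gripper_to(.08)
pick([.517,-.242],.043,40.6,.02)
movel([.517,-.242,.2],rate=.3); print(get_obs()["grip_width"])
move_pose(tw(0,.038,.2),[180,0,TY])
movel(tw(0,.038,.085),rate=.2)
print(get_obs()["grip_width"]);gripper_to(.065); sleep(.2)
movel(tw(0,.038,.2),rate=.3)
move_pose(tw(-.02,0,.30),[180,0,180+TY]); sleep(.2)
c=get_calibration("wrist"); im=snapshot("wrist"); cv2.imwrite("pics/w3.png",im); pickle.dump(c,open("cal3.pkl","wb"))
print(get_obs()["clock"])
E
```

```text
grip 0.039482859285760834 30.000802874565125 [-1.8134  0.0455  4.0812] [ 0.5171 -0.2421  0.0431] 15.0917
0.039833784326321744
0.03998735128120747
22.3833
```

View pics/w3.png

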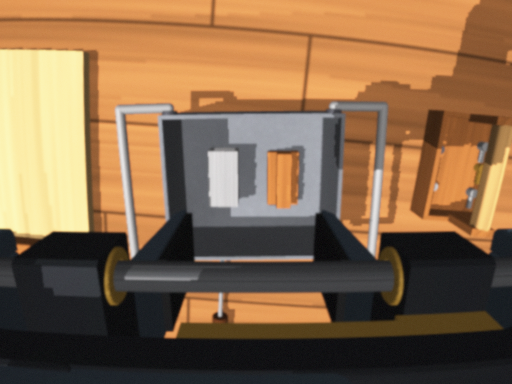

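Run:
```python
from h import *
import pickle
np.set_printoptions(precision=4,suppress=True)
w1=pickle.load(open("cal.pkl","rb"))["w1"];c=pickle.load(open("cal3.pkl","rb"))
def inv(P):
    t=np.radians(TY);d=np.array(P[:2])-TC;return np.array([d[0]*np.cos(t)+d[1]*np.sin(t),-d[0]*np.sin(t)+d[1]*np.cos(t),P[2]])
print("rim",inv(plane(c,(161,114),.1)),inv(plane(c,(343,113),.1)))
for n,a,b in [("-yA",(75.9,104.1),(120,107)),("+yA",(269.5,82.7),(382,104))]:
    P,e=tri(w1,a,c,b);print(n,inv(P),e,"z.1:",inv(plane(w1,a,.1)),inv(plane(c,b,.1)))
for p in [(120,107),(132,240),(382,104),(375,240)]: print([inv(plane(c,p,z)) for z in (.095,.11)])
```

```text
rim [-0.0807 -0.0924  0.1   ] [-0.0816  0.0909  0.1   ]
-yA [-0.0873 -0.1409  0.0839] 0.0020294254494248568 z.1: [-0.0857 -0.133   0.1   ] [-0.0884 -0.1342  0.1   ]
+yA [-0.0899  0.1341  0.0895] 0.0023798620632920022 z.1: [-0.0882  0.1334  0.1   ] [-0.0911  0.1304  0.1   ]
[array([-0.0884, -0.1362,  0.095 ]), array([-0.0886, -0.1304,  0.11  ])]
[array([ 0.0582, -0.1368,  0.095 ]), array([ 0.0518, -0.131 ,  0.11  ])]
[array([-0.0911,  0.1323,  0.095 ]), array([-0.0912,  0.1267,  0.11  ])]
[array([0.0585, 0.1383, 0.095 ]), array([0.052 , 0.1324, 0.11  ])]
```

```bash
cat >> h.py <<'E'
def bail(s,a0=.13):
    P=lambda a:tw(0,s*(.085+.05*np.cos(a)),.093+.05*np.sin(a))
    p=P(a0); move_pose([p[0],p[1],.19],[180,0,180+TY]); gripper_to(.04)
    movel(p,rate=.15); gripper_to(0.0); o=get_obs(); print("bar",o["grip_width"],o["grasp_force"],o["contact_force"],o["clock"])
    if o["grip_width"]<.007: return
    for a in np.r_[np.linspace(a0,2.82,9)[1:],2.87]:
        movel(P(a),rate=.12); o=get_obs(); print(round(a,2),o["grip_width"].round(4),o["contact_force"].round(1))
    gripper_to(.04); movel(P(2.82)[:2]+[.19],rate=.25); print(get_obs()["clock"])
E
python3 - <<'E'
from h import *
np.set_printoptions(precision=4,suppress=True)
bail(-1)
E
```

```text
bar 0.009081659781055065 29.988495111465454 [  0.2931 -15.5279   1.8923] 25.025Traceback (most recent call last):
  File "<stdin>", line 3, in <module>
  File "h.py", line 30, in bail
    movel(P(a),rate=.12); o=get_obs(); print(round(a,2),o["grip_width"].round(4),o["contact_force"].round(1))
                                                        ^^^^^^^^^^^^^^^^^^^^^
AttributeError: 'float' object has no attribute 'round'
```

```bash
sed -i 's/o\["grip_width"\].round(4)/round(o["grip_width"],4)/' h.py
python3 - <<'E'
from h import *
np.set_printoptions(precision=4,suppress=True)
s=-1;a0=.13
P=lambda a:tw(0,s*(.085+.05*np.cos(a)),.093+.05*np.sin(a))
for a in np.r_[np.linspace(a0,2.82,9)[2:],2.87]:
    movel(P(a),rate=.12); o=get_obs(); print(round(a,2),round(o["grip_width"],4),o["contact_force"].round(1))
gripper_to(.04); movel(P(2.82)[:2]+[.19],rate=.25)
bail(1)
E
```

```text
0.8 0.0091 [ -7.9 -24.4  24.1]
1.14 0.0094 [ -8.  -10.2  24.3]
1.48 0.0095 [-5.5 -1.8 19.5]
1.81 0.0091 [-0.8  2.8 11. ]
2.15 0.0093 [2.7 3.3 3.6]
2.48 0.0093 [ 4.4  0.4 -0.3]
2.82 0.0091 [  9.3 -14.1  -5.4]
2.87 0.0091 [  1.1 -23.4  16.6]
bar 0.009193900299453434 30.034693479537964 [  4.9303 -12.7062  -2.0805] 31.0
0.47 0.009 [ 5.4 -7.9 -4.4]
0.8 0.0093 [-1.3  3.6  3.8]
1.14 0.0094 [-5.8  7.1 12.6]
1.48 0.0092 [-4.2  1.8 15.3]
1.81 0.0092 [-1.4 -2.7 11.3]
2.15 0.0091 [ 4.9 -3.4  4.1]
2.48 0.009 [ 4.9 -4.1  2.4]
2.82 0.0089 [ 5.6 -8.5  2.4]
2.87 0.0094 [ 5.5 -9.6  4.5]
34.7083
```

Run:
```python
from h import *
import pickle
move_pose(tw(.01,.07,.30),[180,0,180+TY]); gripper_to(.07); sleep(.1)
c=get_calibration("wrist"); im=snapshot("wrist"); cv2.imwrite("pics/w4.png",im); pickle.dump(c,open("cal4.pkl","wb"))
s=snapshot("side");D=get_calibration("side");S=get_calibration("scene")
cv2.imwrite("pics/both.png",np.vstack([np.hstack([cv2.resize(s[140:230,150:260],None,fx=3.4,fy=3.4),cv2.resize(snapshot("scene")[140:230,255:375],None,fx=3.4,fy=3.4)])[:, :782],cv2.resize(im[:280],None,fx=1,fy=1) if 0 else cv2.copyMakeBorder(im[:280],0,0,0,782-512,0)]))
print(get_obs()["clock"])
```

```text
36.125
```

View pics/both.png

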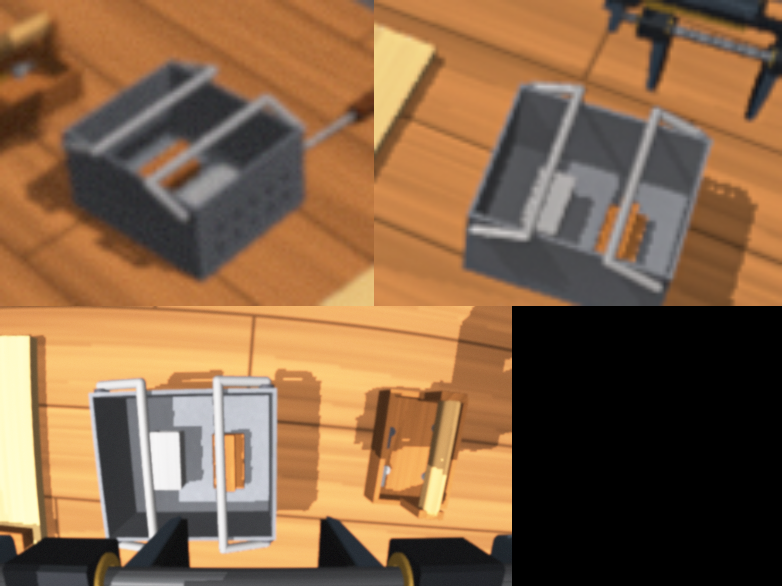

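Run:
```python
from h import *
import pickle
np.set_printoptions(precision=4,suppress=True)
c=pickle.load(open("cal4.pkl","rb"));t=np.radians(TY)
def inv(P):
    d=np.array(P[:2])-TC;return np.array([d[0]*np.cos(t)+d[1]*np.sin(t),-d[0]*np.sin(t)+d[1]*np.cos(t),P[2]])
for p in [(147,154),(221,154)]: print([inv(plane(c,p,z)) for z in (.106,.116)])
E1=[plane(c,p,.093) for p in [(451,95),(431,201)]];print(E1,np.mean(E1,0))
im=cv2.imread("pics/w4.png");hsv=cv2.cvtColor(im,cv2.COLOR_BGR2HSV)
cv2.imwrite("pics/cad.png",cv2.resize(im[70:230,350:500],None,fx=3.6,fy=3.6,interpolation=2))
```

```text
[array([-0.011 , -0.0378,  0.106 ]), array([-0.0126, -0.0347,  0.116 ])]
[array([-0.0106,  0.0379,  0.106 ]), array([-0.0122,  0.0388,  0.116 ])]
[array([0.4672, 0.4373, 0.093 ]), array([0.583 , 0.4386, 0.093 ])] [0.5251 0.4379 0.093 ]
```

View pics/cad.png

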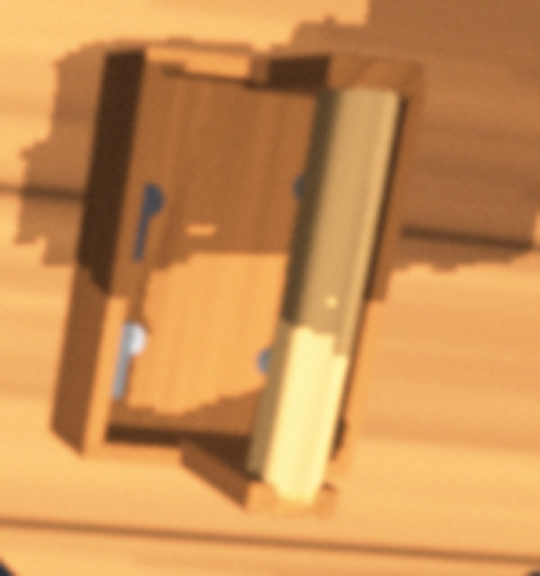

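Run:
```python
from h import *
np.set_printoptions(precision=4,suppress=True)
pick([.527,.4395],.087,182,.0,zup=.18)
movel([.527,.4395,.28],rate=.2); sleep(.2); o=get_obs(); print(o["grip_width"],o["contact_force"],o["torque"]); 
move_pose(tw(0,0,.28),[180,0,180+TY])
movel(tw(0,0,.206),rate=.12); sleep(.3); f0=get_obs()["contact_force"][2]
for z in np.arange(.204,.1935,-.001):
    movel(tw(0,0,z),rate=.03); o=get_obs(); f=o["contact_force"][2]; print(round(z,3),round(f-f0,2),end="; ")
    if f-f0>3.0: break
print(o["torque"],o["clock"])
cv2.imwrite("pics/place.png",np.hstack([cv2.resize(snapshot("scene")[110:240,250:380],None,fx=3,fy=3),cv2.resize(snapshot("side")[100:230,150:280],None,fx=3,fy=3)]))
```

```text
grip 0.019746973214608308 29.98048961162567 [-0.2333  0.5144 -0.9071] [0.527  0.4396 0.087 ] 38.5
0.01954047491202246 [-1.1043  0.6802 -4.667 ] [-0.0099 -0.0079 -0.0088]
0.204 0.41; 0.203 -0.02; 0.202 0.51; 0.201 0.98; 0.2 0.99; 0.199 1.24; 0.198 0.77; 0.197 14.3; [-0.2079  0.941   0.0341] 43.95
```

View pics/place.png

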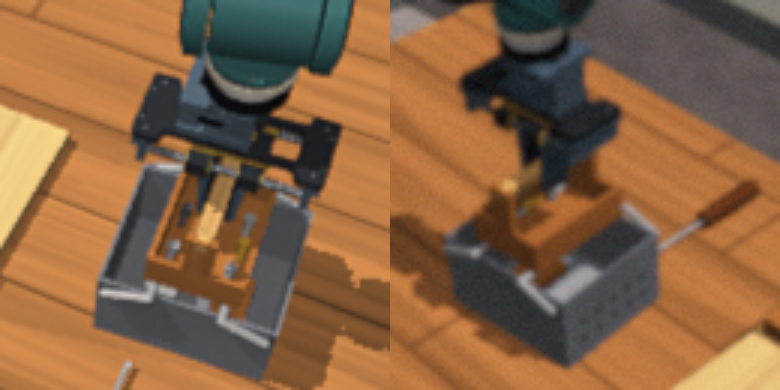

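Run:
```python
from h import *
np.set_printoptions(precision=4,suppress=True)
movel(tw(0,0,.1977),rate=.03); print(get_obs()["contact_force"])
gripper_to(.05); sleep(.3); movel(tw(0,0,.32),rate=.12)
move_pose(tw(-.06,0,.38),[180,0,180+TY]); sleep(.5)
w=snapshot("wrist"); a=cv2.resize(snapshot("scene")[110:240,250:380],None,fx=2.9,fy=2.9);b=cv2.resize(snapshot("side")[100:230,150:280],None,fx=2.9,fy=2.9)
w=cv2.resize(w[:250],None,fx=.85,fy=.85)
t=np.hstack([a,b]); cv2.imwrite("pics/end.png",np.vstack([t,cv2.copyMakeBorder(w,0,0,0,t.shape[1]-w.shape[1],0)]))
print(get_obs()["clock"],t.shape)
```

```text
[-1.2165  0.0252  2.6376]
47.4833 (377, 754, 3)
```

View pics/end.png

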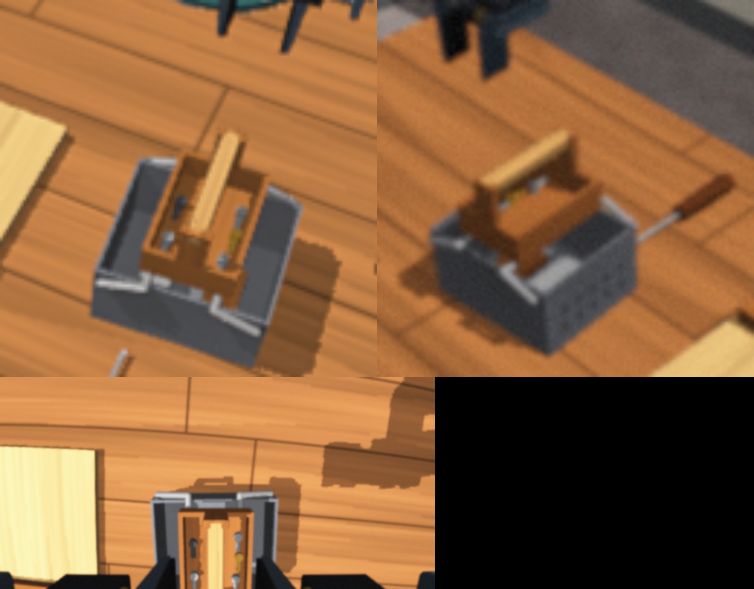

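The caddy stands upright and centred on both bails, with the robot clear of it.

```bash
python3 -c "
from bench import *
print(hand_in())"
```

```text
the job is handed in; nothing more can be done
None
```

I handed the job in at about 47.5 s of the 72 s. Both offcuts are in the tote, both bails are fully in, and the caddy stands upright on the middle of them; I never touched the can, tape or screwdriver.

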